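Turn a glazed tile over in its tilting tray

TASK

Two tilting trays stand on the pottery bench: one holds a square tile, the other a round one, both lying glazed face up. Turn the square tile over by swinging its tray by the handle bar, all the way until it is fully home on the other side, so that the tile slides down and tumbles onto its glazed face. Do not touch the square tile itself, leave the round tile lying as it is, and let go of the bar.

Things in the scene. Friction and masses are not known exactly. Their poses are not given: they have to be found in the camera images.
- square_tile: Loose square terracotta tile to turn over, 70 x 70 x 8 mm, 60 to 110 g. Origin at its centre; +z points out of its white glazed face (its back is ribbed bare terracotta): up at the start. It lies on the flat wing of its tray, about 63 mm from the hinge line.
- square_bar (a point): Middle of the tray's round steel handle bar: 10 mm thick, 88 mm long, parallel to the hinge, 40 mm open gap between it and the upright wing's edge. In square_hinge's axes it starts at x +46, z +133 mm and, the tray fully over, is at x -140, z +10 mm (40 mm above the bare table), on an arc about the hinge. Axes turn with the tray: as square_hinge's at the start, z tilted 105 degrees at the end.
- square_hinge (a point): Fixed: middle of the tray's hinge line, 30 mm above table; y along hinge, x level (away from robot, within 25 deg), z up. L-shaped slatted aluminium tray, 92 mm wide, 12 mm rims: 112 mm wing flat along +x holds the tile, 95 mm wing with the bar stands at 75 deg to it. Bar swings over to -x by 105 deg, stop to stop; that wing then lies flat. Stiff: stays where left, 2-4 N at bar.
- round_tile: The round tile that must be left alone, 72 mm across, 8 mm thick, origin at its centre, +z out of its glazed face. It lies in a second tray just like the first one.
There are look-alikes about, which are no part of the job. Leave any pink or red look-alike of the square_tile alone.

How it is judged:
By the outcome, as a careful person would: the job done as asked, in the order asked, and still so for the second after the job is handed in, with the robot touching nothing.
It also fails if it takes over 48 s, if anything falls off the work surface, if the arm or the gripper's body presses on something with over 40 N, if the wrist force passes 120 N, or if a joint passes its speed limit or range.

ROBOT

A 7-joint arm with a two-finger parallel gripper is mounted at the origin on the work surface. World frame = base frame: x ahead of the robot, y to its left, z up, the work surface at z = 0. Lengths are in m, angles in rad, forces in N, time in s.
With the tool pointing down it reaches from about 0.35 to 0.9 m from the base axis. Payload 7.2 kg.
Tool frame: the origin (TCP) lies midway between the tips of the shut fingers; the grasp point (between the pads) lies 19 mm behind it; y points along the fingers, x is the direction in which the jaws open and shut, and the axes are right-handed (so a half turn about y gives the same grasp; the last joint's range is limited). The gripper opens to 85 mm and grips with 20 to 120 N. Pads are 22 mm wide; open, the fingers measure 114 mm over their backs; the gripper's body (76 mm by 85 mm) begins 54 mm behind the grasp point. The pads swing forward as they close: fully open they stand 13 mm farther back than shut.
Start: joints at [1.228, 0.411, -0.013, 1.596, 0.006, 1.134, -0.082], TCP at [0.17, -0.602, 0.231] pointing down, gripper open.
Joint ranges: [-2.95, 2.95], [-0.29, 1.99], [-1.47, 1.44], [0.14, 2.54], [-1.03, 4.17], [0.13, 1.85], [-2.86, 2.86]. Speed limits (rad/s): [2.39, 2.39, 3.01, 3.01, 3.14, 3.14, 3.14].

INTERFACE

Orientations are given as a rotation vector (axis times angle).
In Python, from workcell import * gives the robot as it stands.
- The arm moves only by the tool send_rows, never from a script. Its argument "series" is one flat list of numbers, 5 for each row, row after row: the closure, from 0 (fully open) to 1 (shut), then the shift along the tool's x, y, z in cm, then the turn about the tool's y in rad. A call has 1 to 20 rows; each row shifts and turns the commanded pose from where the row before left it, along the tool's axes as they then stand; what a row does not reach is not made up. A row lasts 1/10 s, in which the tool goes at most 50 mm and 8.59 degrees, less where a joint would pass 70% of its speed; a pose out of reach is approached as far as the arm can. A call with a gripper value outside its range is refused whole. The fingers move at their own pace and stop on an object; the grip force is fixed at half the most. Time passes only in rows, so rows that do not move let the fingers close. It gives the time, the measured TCP pose, the force and the opening at its end, in the units of the state.
- read_state(): the state, without advancing time (a new reading comes with each control period).
- grab_frame(name): name is "scene" or "side" or "wrist"; returns a dict with "img" (480x640x3 uint8, blue, green, red), "intrinsics" (3x3 intrinsics, pixels), "pose" (4x4, takes a point from camera to world coordinates). Camera axes: x right, y up, looking along -z (the intrinsics and any distortion apply to the point x, -y, -z); pixel columns grow to the right and rows downward; lengths in m; the calibration is good to about 2 mm. A picture is of the moment at which its call begins. There is no depth.
- close_job(): hands the job in, once; it reports no verdict.
The state is a dict: "time": time; "q": joint angles; "joint_vel": joint speeds; "joint_efforts": joint torques, N m; "position": TCP position; "orientation": TCP orientation; "wrist_force": force on the tool from outside, world axes, zero at the start; "moment": the same for the moment, N m; "gripper_width": finger opening in m.
Only numpy, scipy, OpenCV 4.12 (cv2) and the standard library are available. Lean on these libraries where they do the work, as an engineer would, in place of code of your own. Each camera call takes 0.05 s, during which the arm holds its last target.

## Working session

There is one attempt and no reset: what is moved stays moved. The work goes in short steps, Python scripts to look and compute and a tool call to move; the robot and the scene stay as the last step left them, time stands still between calls to the robot, and variables do not carry over. Pictures are saved under pics/ and viewed, and the job is handed in when it is done.

Besides the shell and the picture viewer there is one more tool, called after "Call:" as name(argument=value, ...) on one line, values as JSON. send_rows: Moves the arm, as the interface text tells. Its arguments: {"type":"object","properties":{"series":{"type":"array","items":{"type":"number"}}},"required":["series"]}

```bash
ls; mkdir -p pics; python3 - <<'E'
from workcell import *
import cv2,numpy as np
s=read_state();print({k:np.round(v,3) for k,v in s.items()})
for n in("scene","side","wrist"):
    f=grab_frame(n);cv2.imwrite(f"pics/{n}0.png",f["img"]);print(n,f["intrinsics"],np.round(f["pose"],3),f.keys())
    np.savez(f"pics/{n}0.npz",K=f["intrinsics"],P=f["pose"])
E
```

```text
pics
{'time': np.float64(0.0), 'q': array([ 1.228,  0.412, -0.013,  1.597,  0.006,  1.134, -0.082]), 'joint_vel': array([-0.001,  0.   , -0.001, -0.   , -0.001, -0.002,  0.   ]), 'joint_efforts': array([-1.0000e-03, -6.0062e+01,  6.8200e-01, -2.9941e+01,  1.4000e-02,
        1.1000e-02, -0.0000e+00]), 'position': array([ 0.169, -0.601,  0.23 ]), 'orientation': array([-1.326,  1.005, -1.003]), 'wrist_force': array([ 0.603, -0.317, -0.121]), 'moment': array([-0.009, -0.045, -0.033]), 'gripper_width': np.float64(0.086)}
scene [[480.40856311   0.         324.98717391]
 [  0.         480.40856311 237.79778384]
 [  0.           0.           1.        ]] [[-0.223 -0.686  0.693  1.277]
 [ 0.975 -0.172  0.142  0.108]
 [ 0.022  0.707  0.707  0.785]
 [ 0.     0.     0.     1.   ]] dict_keys(['img', 'intrinsics', 'pose'])
side [[598.94871916   0.         331.5389015 ]
 [  0.         598.94871916 244.20800969]
 [  0.           0.           1.        ]] [[-0.779  0.375 -0.503  0.065]
 [-0.627 -0.461  0.628  0.626]
 [ 0.004  0.804  0.595  0.759]
 [ 0.     0.     0.     1.   ]] dict_keys(['img', 'intrinsics', 'pose'])
wrist [[417.20915203   0.         319.81229018]
 [  0.         417.20915203 231.91450552]
 [  0.           0.           1.        ]] [[ 0.271  0.918  0.288  0.243]
 [-0.963  0.259  0.079 -0.58 ]
 [-0.002 -0.299  0.954  0.373]
 [ 0.     0.     0.     1.   ]] dict_keys(['img', 'intrinsics', 'pose'])
```

View pics/scene0.png

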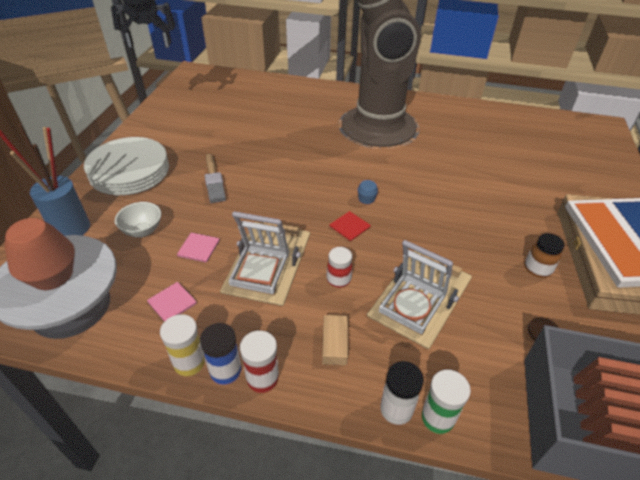

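View pics/side0.png

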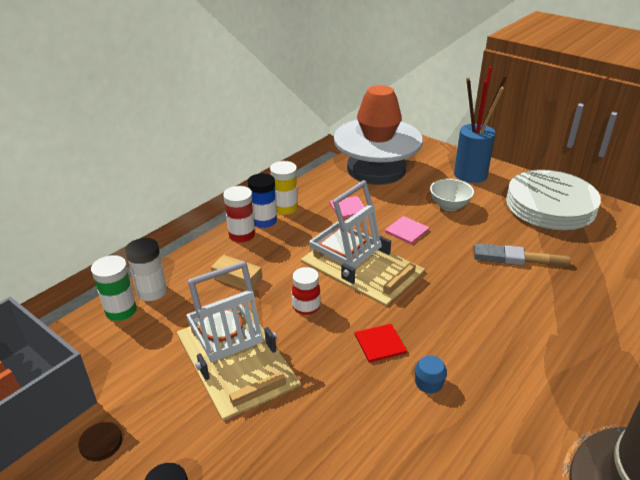

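```bash
python3 - <<'E'
from scipy.spatial.transform import Rotation as R
print(R.from_rotvec([-1.326,1.005,-1.003]).as_matrix().round(3))
E
```

```text
[[ 0.272 -0.     0.962]
 [-0.962  0.001  0.272]
 [-0.001 -1.    -0.   ]]
```

The square tile's tray is at about (262,255) in scene and (345,240) in side. The round one is at (412,295) and (222,330). I'll enlarge the square tray to read the bar ends.

```bash
python3 - <<'E'
import cv2
for n,(x,y,w,h) in {"scene":(210,200,110,110),"side":(295,175,140,130)}.items():
    im=cv2.imread(f"pics/{n}0.png")[y:y+h,x:x+w]
    s=5 if n=="scene" else 4.5
    cv2.imwrite(f"pics/{n}0c.png",cv2.resize(im,None,fx=s,fy=s,interpolation=cv2.INTER_CUBIC))
E
```

```text
(no output)
```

View pics/scene0c.png

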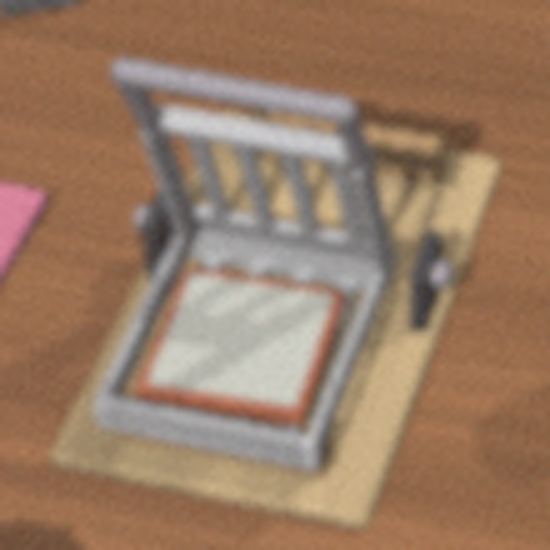

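View pics/side0c.png

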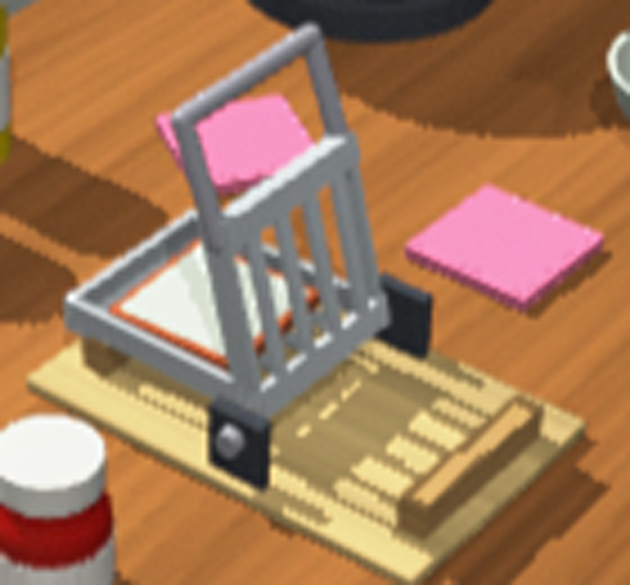

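View pics/wrist0.png

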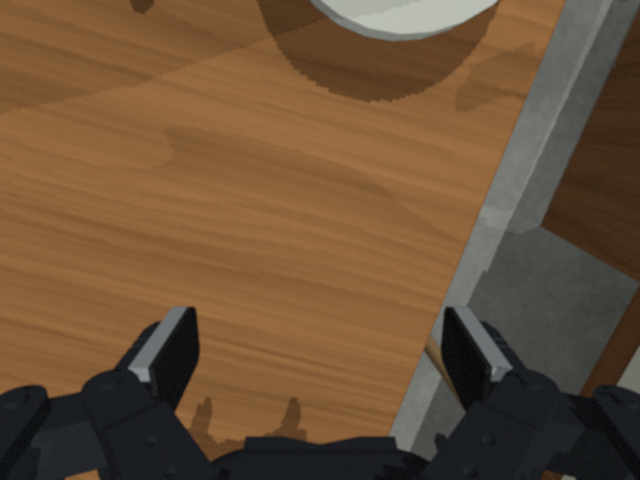

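Bar ends, square tray, in full-image pixels:
- scene: −y end (233.6,214.0), +y end (280.4,220.8)
- side: −y end (364.3,182.6), +y end (335.7,201.2)

The +y hinge bolt is at scene (298,255) and side (346,272.8).

```bash
cat > h.py <<'E'
import numpy as np
from scipy.optimize import least_squares
def load(n):
    d=np.load(f"pics/{n}.npz");return d["K"],d["P"]
def proj(p,c):
    K,P=c;q=P[:3,:3].T@(np.asarray(p)-P[:3,3]);q=np.array([q[0],-q[1],-q[2]]);u=K@q;return u[:2]/u[2]
def tri(obs):
    r=least_squares(lambda p:np.concatenate([proj(p,c)-o for c,o in obs]),[.5,-.2,.1]);return r.x,np.abs(r.fun).max()
E
python3 - <<'E'
from h import *
S,D=load("scene0"),load("side0")
o=lambda a,b:tri([(S,a),(D,b)])
A,e1=o((233.6,214.),(364.3,182.6));B,e2=o((280.4,220.8),(335.7,201.2));H,e3=o((298,255),(346.1,272.8))
print(A,e1,B,e2,H,e3);d=B-A;print(np.linalg.norm(d),np.degrees(np.arctan2(-d[0],d[1])))
M=(A+B)/2;print(M)
# fit with full model: hinge pos xy, yaw; z=.03
def model(v,pts):
    x,y,a=v;X=np.array([np.cos(a),np.sin(a),0]);Y=np.array([-np.sin(a),np.cos(a),0])
    return [np.array([x,y,.03])+p[0]*X+p[1]*Y+p[2]*np.array([0,0,1]) for p in pts]
pts=[(.046,-.044,.133),(.046,.044,.133)]
ob=[((233.6,214.),(364.3,182.6)),((280.4,220.8),(335.7,201.2))]
f=lambda v:np.concatenate([np.r_[proj(p,S)-a,proj(p,D)-b] for p,(a,b) in zip(model(v,pts),ob)])
r=least_squares(f,[M[0]-.05,M[1],0.]);print(r.x,np.degrees(r.x[2]),r.fun.round(1))
for p in model(r.x,pts+[(0,.055,0),(.046,0,.133),(-.14,0,.01)]): print(p.round(4),proj(p,S).round(1),proj(p,D).round(1))
# jar red base scene/side
print(o((340,255),(306,276)))
E
```

```text
[ 0.64660142 -0.20218068  0.16220641] 0.037538411083346546 [ 0.6449617  -0.10973263  0.16487917] 0.3639916991172072 [ 0.60162372 -0.08947113  0.02981676] 0.22266425262051825
0.09250121419635282 1.0161310629158924
[ 0.64578156 -0.15595666  0.16354279]
[ 0.59979945 -0.15677853  0.01615706] 0.925731209332992 [ 1.  -0.2 -0.6  0.1 -1.4  0.2  0.4  0.6]
[ 0.6465 -0.2     0.163 ] [234.6 213.8] [363.7 182.7]
[ 0.6451 -0.112   0.163 ] [279. 221.] [336.1 201.8]
[ 0.5989 -0.1018  0.03  ] [292.6 252.8] [350.9 270.3]
[ 0.6458 -0.156   0.163 ] [256.6 217.4] [350.2 192.1]
[ 0.4598 -0.159   0.04  ] [284.9 203.8] [428.8 280.8]
(array([0.62022075, 0.00487233, 0.07303456]), np.float64(0.019268153200243887))
```

Call:
send_rows(series=[0, 0, -3, 0, -0.131, 0, 0, -3, 0, -0.131, 0, 0, -2, 0, -0.131, 0, 0, 0, 0, -0.131, 0, 0, 0, 0, -0.131, 0, 0, 0, 0, -0.131, 0, 0, 0, 0, -0.131, 0, 0, 0, 0, -0.131, 0, 0, 0, 0, -0.131, 0, 0, 0, 0, -0.133, 0, 0, 0, 0, 0])

```text
time: 1.25
position: [0.1694, -0.6014, 0.3109]
orientation: [-1.57, -0.014, 0.014]
wrist_force: [-0.6, -0.7, -0.4]
gripper_width: 0.0851
```

Call:
send_rows(series=[0, 2.6, 0, 3.5, 0, 0, 2.6, 0, 3.5, 0, 0, 2.6, 0, 3.5, 0, 0, 2.6, 0, 3.5, 0, 0, 2.6, 0, 3.5, 0, 0, 2.6, 0, 3.5, 0, 0, 2.6, 0, 3.5, 0, 0, 3.3, 0, 2.1, 0, 0, 3.3, 0, 2.1, 0, 0, 3.3, 0, 2.1, 0, 0, 3.3, 0, 2.1, 0, 0, 3.3, 0, 2.1, 0, 0, 3.3, 0, 2.1, 0, 0, 3.3, 0, 2.1, 0, 0, 3.3, 0, 2.1, 0, 0, 3.3, 0, 2.1, 0, 0, 0, 0, 0, 0])

```text
time: 2.95
position: [0.6446, -0.1543, 0.3099]
orientation: [-1.567, -0.015, 0.014]
wrist_force: [-0.1, 0.3, -0.7]
gripper_width: 0.0854
```

```bash
python3 - <<'E'
from workcell import *
import cv2,numpy as np
from h import *
s=read_state();print(s["position"],s["q"].round(2),s["orientation"])
for n in("wrist","side"):
    f=grab_frame(n);cv2.imwrite(f"pics/{n}1.png",f["img"])
    np.savez(f"pics/{n}1.npz",K=f["intrinsics"],P=f["pose"])
    c=load(n+"1");print([proj(p,c).round(1) for p in((.6465,-.2,.163),(.6451,-.112,.163),(.6458,-.156,.163))])
E
```

```text
[ 0.64463386 -0.154307    0.30994829] [ 0.52  0.49 -0.54  1.36  0.24  1.37 -0.01] [-1.56676821 -0.01455887  0.01430243]
[array([321.9, 273.5]), array([322.3, 155. ]), array([322.1, 216.8])]
[array([363.7, 182.7]), array([336.1, 201.8]), array([350.2, 192.1])]
```

View pics/wrist1.png

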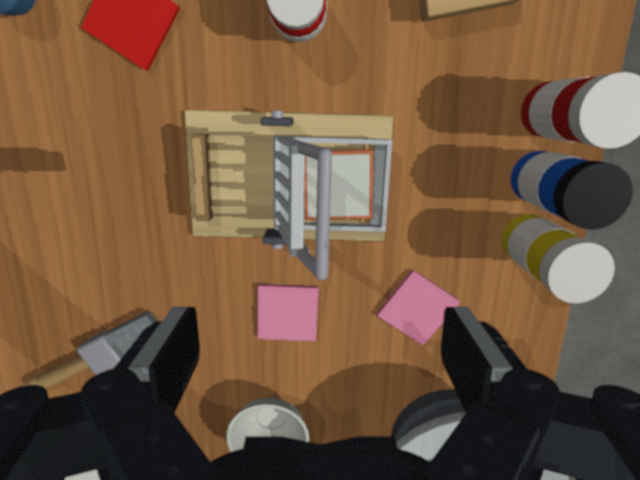

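View pics/side1.png

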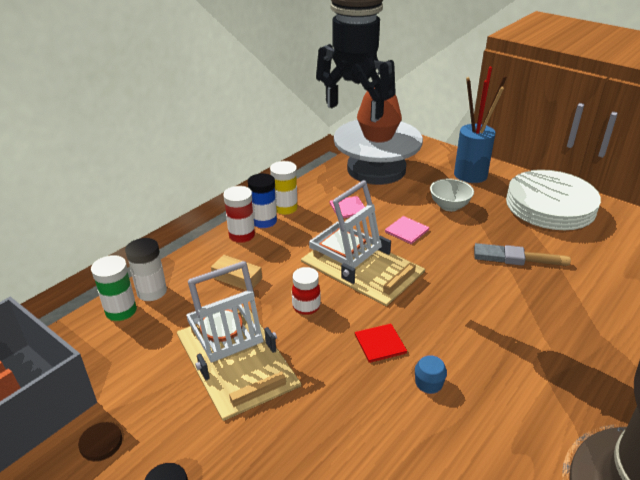

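The wrist view shows the bar from (325,153) to (321,275), close to my prediction. I'll descend and grip.

Call:
send_rows(series=[0, 0.1, 4, -0.1, 0, 0, 0, 4, 0, 0, 0, 0, 4, 0, 0, 0, 0, 4, 0, 0, 0, 0, 0, 0, 0, 0.5, 0, 0, 0, 0, 0.7, 0, 0, 0, 0, 0.85, 0, 0, 0, 0, 1, 0, 0, 0, 0, 1, 0, 0, 0, 0, 1, 0, 0, 0, 0, 1, 0, 0, 0, 0])

```text
time: 4.25
position: [0.644, -0.161, 0.1528]
orientation: [-1.571, -0.015, 0.01]
wrist_force: [1.9, 0.0, 6.2]
gripper_width: 0.0073
```

```bash
cat > g.py <<'E'
import sys
from workcell import *
import cv2,numpy as np
s=read_state();print(s["time"],s["position"].round(4),s["wrist_force"].round(1),s["moment"].round(2),s["gripper_width"])
f=grab_frame("side")["img"][120:340,260:500];g=grab_frame("scene")["img"][120:340,180:380]
cv2.imwrite(f"pics/{sys.argv[1]}.png",np.hstack([cv2.resize(f,None,fx=1.8,fy=1.8,interpolation=2),cv2.resize(g,None,fx=1.8,fy=1.8,interpolation=2)]))
E
python3 g.py g1
```

```text
4.25 [ 0.644  -0.161   0.1528] [1.9 0.  6.2] [-0.06 -0.48 -0.26] 0.0073193703402667275
```

View pics/g1.png

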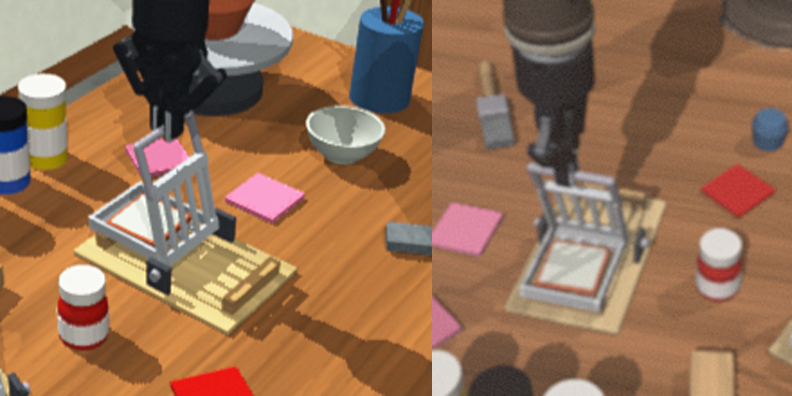

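```bash
python3 - <<'E'
from workcell import *
import cv2,numpy as np
s=read_state();print(s["position"],s["gripper_width"],s["wrist_force"])
w=grab_frame("wrist")["img"]; cv2.imwrite("pics/w2.png",w)
f=grab_frame("side")["img"][130:240,310:400];g=grab_frame("scene")["img"][170:280,210:300]
cv2.imwrite("pics/g2.png",np.hstack([cv2.resize(x,None,fx=4.4,fy=4.4,interpolation=2) for x in(f,g)]))
E
```

```text
[ 0.64402265 -0.16098974  0.15282773] 0.00762598077673968 [1.78996147 0.17344831 5.98961351]
```

View pics/w2.png

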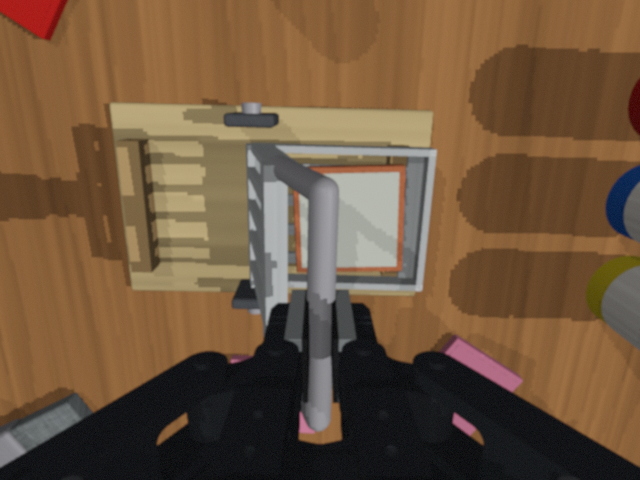

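View pics/g2.png

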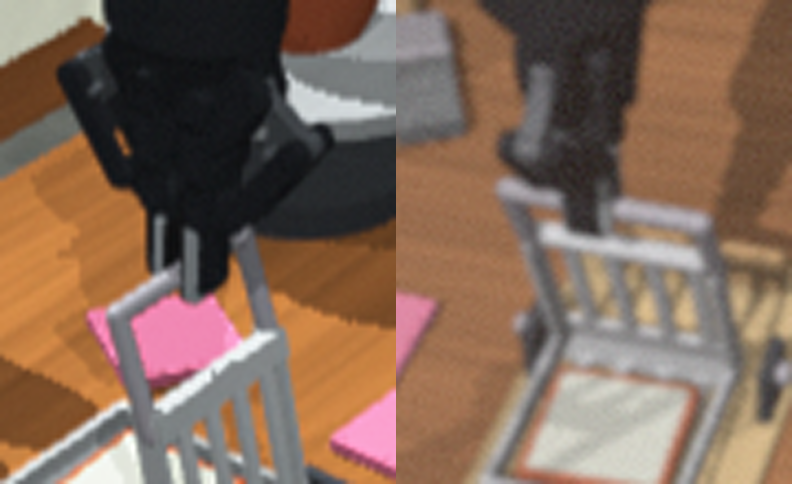

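```bash
python3 - <<'E'
import numpy as np
t=np.radians(70.9+np.arange(0,106,5));x=14.07*np.cos(t);z=14.07*np.sin(t)
for a,b in zip(np.diff(x),-np.diff(z)):print(f"1, {a:.2f}, {b:.2f}, 0, 0,",end=" ")
E
```

```text
1, -1.18, -0.35, 0, 0, 1, -1.20, -0.25, 0, 0, 1, -1.22, -0.14, 0, 0, 1, -1.23, -0.03, 0, 0, 1, -1.23, 0.07, 0, 0, 1, -1.21, 0.18, 0, 0, 1, -1.19, 0.28, 0, 0, 1, -1.16, 0.39, 0, 0, 1, -1.13, 0.49, 0, 0, 1, -1.08, 0.58, 0, 0, 1, -1.02, 0.68, 0, 0, 1, -0.96, 0.76, 0, 0, 1, -0.89, 0.84, 0, 0, 1, -0.81, 0.92, 0, 0, 1, -0.73, 0.99, 0, 0, 1, -0.64, 1.05, 0, 0, 1, -0.55, 1.10, 0, 0, 1, -0.45, 1.14, 0, 0, 1, -0.35, 1.18, 0, 0, 1, -0.25, 1.20, 0, 0, 1, -0.14, 1.22, 0, 0,
```

Call:
send_rows(series=[1, -1.18, -0.35, 0, 0, 1, -1.2, -0.25, 0, 0, 1, -1.22, -0.14, 0, 0, 1, -1.23, -0.03, 0, 0, 1, -1.23, 0.07, 0, 0, 1, -1.21, 0.18, 0, 0])

```text
time: 5.1
position: [0.5723, -0.1604, 0.1586]
orientation: [-1.57, -0.018, 0.008]
wrist_force: [5.1, 4.1, 3.5]
gripper_width: 0.0074
```

```bash
python3 g.py g3
```

```text
5.1 [ 0.5723 -0.1604  0.1586] [5.1 4.1 3.5] [ 0.87 -1.39 -0.25] 0.007373364110573986
```

View pics/g3.png

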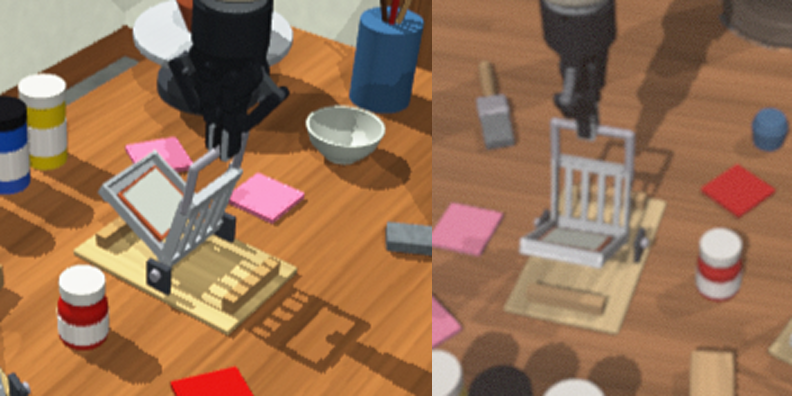

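The tray swings with the bar and forces are small, so I'll continue along the arc.

Call:
send_rows(series=[1, -1.19, 0.28, 0, 0, 1, -1.16, 0.39, 0, 0, 1, -1.13, 0.49, 0, 0, 1, -1.08, 0.58, 0, 0, 1, -1.02, 0.68, 0, 0, 1, -0.96, 0.76, 0, 0, 1, -0.89, 0.84, 0, 0, 1, -0.81, 0.92, 0, 0])

```text
time: 6.0
position: [0.4896, -0.1599, 0.1075]
orientation: [-1.567, -0.018, 0.011]
wrist_force: [8.1, 9.8, -1.1]
gripper_width: 0.0075
```

```bash
python3 g.py g4
```

```text
6.0 [ 0.4896 -0.1599  0.1075] [ 8.1  9.8 -1.1] [ 2.23 -2.11 -0.22] 0.007493196685733098
```

View pics/g4.png

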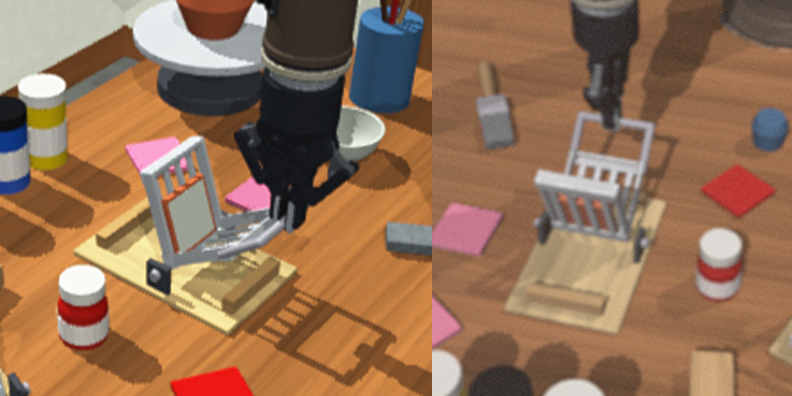

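Call:
send_rows(series=[1, -0.73, 0.99, 0, 0, 1, -0.64, 1.05, 0, 0, 1, -0.55, 1.1, 0, 0, 1, -0.45, 1.14, 0, 0, 1, -0.35, 1.18, 0, 0, 1, -0.25, 1.2, 0, 0, 1, -0.14, 1.22, 0, 0, 1, 0, 0, 0, 0])

```text
time: 6.9
position: [0.4607, -0.1617, 0.0306]
orientation: [-1.57, -0.02, 0.009]
wrist_force: [3.1, 9.2, 17.7]
gripper_width: 0.0072
```

```bash
python3 g.py g5
```

```text
6.9 [ 0.4607 -0.1617  0.0306] [ 3.1  9.2 17.7] [ 1.51 -0.72 -0.19] 0.007234123898324646
```

View pics/g5.png

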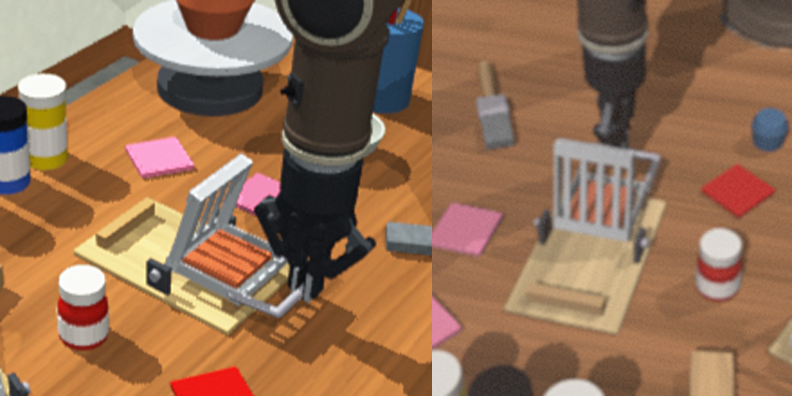

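The tile is over, ribs up, and the upward force of 17.7 N suggests the stop. I'll press a little more to confirm.

Call:
send_rows(series=[1, 0, 0.3, 0, 0, 1, 0, 0.3, 0, 0, 1, 0, 0, 0, 0])

```text
time: 7.3
position: [0.4609, -0.1619, 0.0296]
orientation: [-1.574, -0.021, 0.009]
wrist_force: [-19.5, 14.4, 91.9]
gripper_width: 0.0071
```

The force rose sharply with only 1 mm of travel, so the tray is at its hard stop. I'll relax it and release.

Call:
send_rows(series=[1, 0, -0.4, 0, 0, 1, 0, -0.2, 0, 0, 1, 0, 0, 0, 0])

```text
time: 7.6
position: [0.4607, -0.1617, 0.0306]
orientation: [-1.57, -0.021, 0.008]
wrist_force: [4.3, 8.5, 16.9]
gripper_width: 0.0071
```

Call:
send_rows(series=[0.8, 0, 0, 0, 0, 0.7, 0, 0, 0, 0, 0.7, 0, 0, 0, 0, 0.7, 0, 0, 0, 0])

```text
time: 8.0
position: [0.4558, -0.1642, 0.0279]
orientation: [-1.571, -0.011, 0.013]
wrist_force: [0.3, -0.5, -0.2]
gripper_width: 0.0255
```

```bash
python3 g.py g6
```

```text
8.0 [ 0.4558 -0.1642  0.0279] [ 0.3 -0.5 -0.2] [-0.03 -0.03 -0.  ] 0.025547478315287614
```

View pics/g6.png

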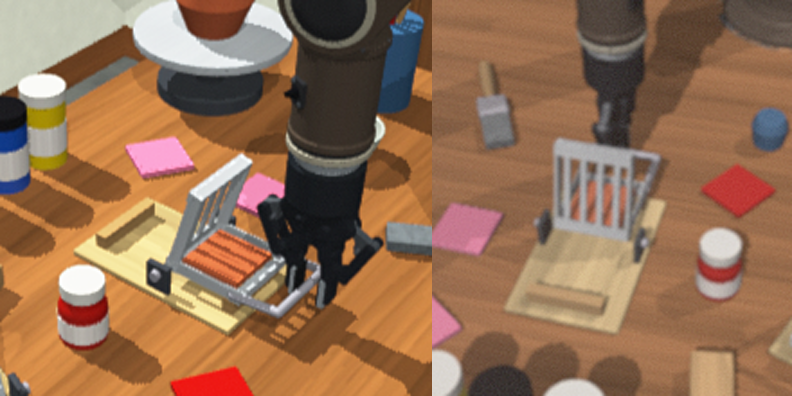

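Forces are zero and the fingers are clear of the bar. I'll centre on it and lift straight up.

Call:
send_rows(series=[0.65, 0.4, 0, 0, 0, 0.65, 0, 0, 0, 0, 0.65, 0, -1, 0, 0, 0.65, 0, -1.5, 0, 0, 0.65, 0, -2, 0, 0, 0.65, 0, -3, 0, 0, 0.65, 0, -4, 0, 0, 0.65, 0, -4, 0, 0, 0.65, -2, -4, 0, 0, 0.65, -3, -2, 0, 0, 0.65, 0, 0, 0, 0])

```text
time: 9.2
position: [0.409, -0.1651, 0.2466]
orientation: [-1.575, -0.014, 0.009]
wrist_force: [0.9, 0.4, -0.8]
gripper_width: 0.03
```

```bash
python3 g.py g7; python3 - <<'E'
from workcell import *
import cv2
from h import *
for n in("side","wrist"):cv2.imwrite(f"pics/{n}7.png",grab_frame(n)["img"])
print([ [proj((.46+0,-.159+d,.04),load(n+"0")).round(1) for d in(-.044,.044)] for n in("scene","side")])
cv2.imwrite("pics/s7c.png",cv2.resize(cv2.imread("pics/side7.png")[190:320,295:455],None,fx=4.5,fy=4.5,interpolation=2))
E
```

```text
9.2 [ 0.409  -0.1651  0.2466] [ 0.9  0.4 -0.8] [-0.04 -0.06 -0.01] 0.03004484087030764
[[array([267. , 200.8]), array([303. , 206.9])], [array([440.8, 269.3]), array([416.1, 292.8])]]
```

View pics/s7c.png

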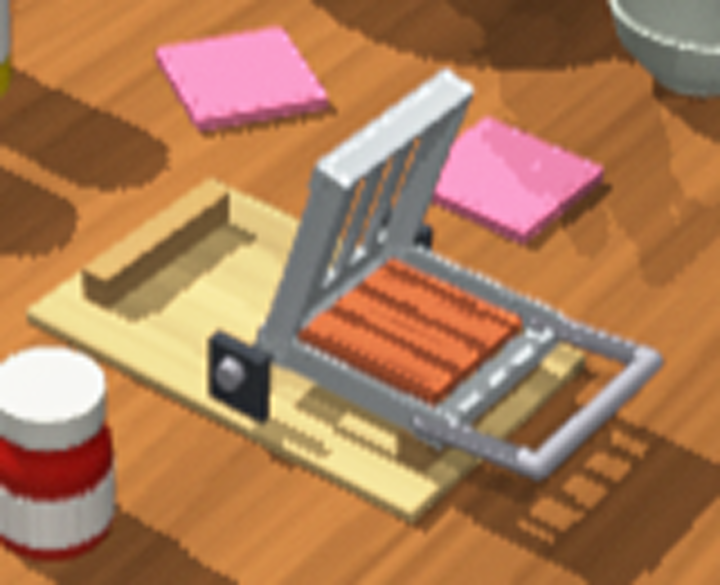

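View pics/side7.png

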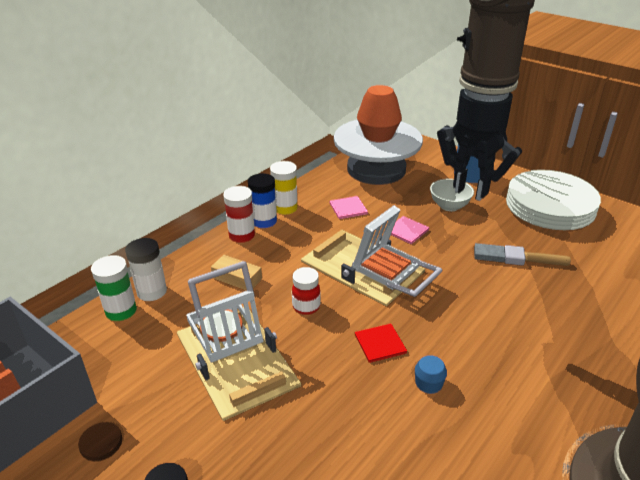

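View pics/wrist7.png

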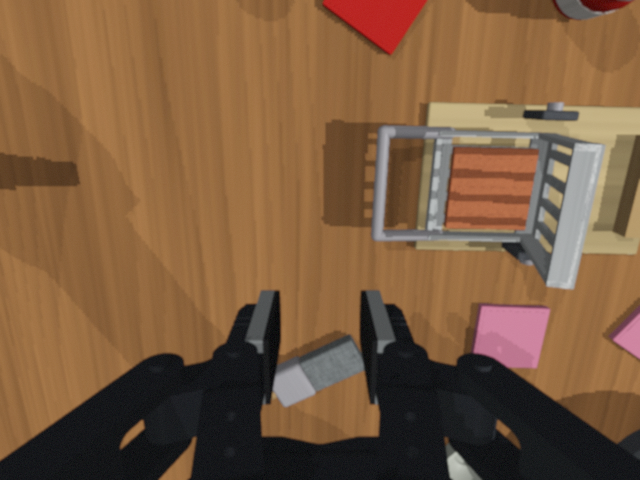

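In the side view the bar ends are at (440,270) and (415,293). The fully-over prediction is (440.8,269.3) and (416.1,292.8), so the tray is home. The tile lies ribbed back up and the round tile has not moved. The gripper is clear.

```bash
python3 -c "
from workcell import *
print(close_job())"
```

```text
the job is handed in; nothing more can be done
None
```

I swung the square tile's tray over by its handle bar until it met the stop. The tile slid down and now lies glazed face down. I then let go of the bar, backed off and handed the job in at about 9.4 s.

**Last checks:**
- **Tray home:** the bar ends are within about 1 px of where they should be with the tray fully over. Pressing a further 6 mm moved the bar only 1 mm.
- **Tile:** the side and wrist pictures show its ribbed back up, lying flat in the wing.
- **Round tile:** its tray stands as it was at the start, and the round tile looks undisturbed.
- **Robot:** the gripper is free of everything, with wrist force about 1 N.

**High reading:** the press against the stop took the wrist force to about 95 N in total (92 N of it upward), higher than intended. That is under the 120 N limit, and I eased off at once. I saw the force only at the end of each move, so a higher peak within a move would not have shown.

**Off-centre grip:** the gripper held the bar about 5 mm off its middle, which had no visible effect.

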